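# Clamp the wide extraction duct

### The arm

A 6-joint arm with a two-finger parallel gripper is mounted at the origin on the work surface; the furniture and walls round the work are solid. World frame = base frame: x ahead of the robot, y to its left, z up, the work surface at z = 0. Lengths are in m, angles in degrees, forces in N, time in s.
With the tool pointing down it reaches from about 0.3 to 0.75 m from the base axis. Payload 8.5 kg.
Tool frame: the origin (TCP) lies at the very end of the fingers, on their centre line; the grasp point (between the pads) lies 19 mm behind it (hold_point_z is the z of the grasp point in the tool frame, in m); z points along the fingers, y is the line along which they close (so a half turn about z gives the same grasp; the last joint's range is limited). The gripper opens to 85 mm and grips with 20 to 120 N. Pads are 22 mm wide; open, the fingers measure 114 mm over their backs; the gripper's body (76 mm by 85 mm) begins 54 mm behind the grasp point. The pads swing forward as they close: fully open they stand 13 mm farther back than shut.
Start: joints at [-77.825, 21.807, 74.336, -0, 83.858, -12.336], TCP at [0.228, -0.5, 0.231] pointing down, gripper open.
Joint ranges: [-178.18, 178.18], [-50.72, 133.34], [12.68, 142.11], [-81.47, 261.47], [9.98, 163.14], [-165.26, 165.26]. Speed limits (degrees/s): [136.94, 136.94, 180, 180, 180, 180].

### API

Orientations are given as [roll, pitch, yaw] about the fixed x, y, z axes, in that order (R = Rz(yaw) Ry(pitch) Rx(roll)).
In Python, from rig import get_state, grab_frame, calibration, close_job, hold_point_z gives the robot as it stands.
- The arm moves only by the tool jog_arm, never from a script. Its argument "rows" is a list of rows, each a list of 3 entries, a list of its own where there are three numbers: the shift along the tool's x, y, z in cm, then the turn about the tool's z in rad, then the finger opening in cm, from 0 to 8.54. In form: [[[tx, ty, tz], twist, claw], ...]. A call has 1 to 5 rows; each row shifts and turns the commanded pose from where the row before left it, along the tool's axes as they then stand; what a row does not reach is not made up. A row lasts 1/12 s, in which the tool goes at most 41.7 mm and 7.16 degrees, less where a joint would pass 70% of its speed; a pose out of reach is approached as far as the arm can. A call with a gripper value outside its range is refused whole. The fingers move at their own pace and stop on an object; "newtons" is the grip in N (left out, the last holds). Time passes only in rows, so rows that do not move let the fingers close. It gives the time, the measured TCP pose, the force, the opening and the grip force at its end, in the units of the state.
- get_state(): the state, without advancing time (a new reading comes with each control period).
- grab_frame(name): name is "scene" or "side" or "wrist"; returns the picture (384x512x3 uint8, red, green, blue); there is no depth.
- calibration(name): a dict with "intrinsics" (3x3 intrinsics, pixels), "world_from_camera" (4x4, takes a point from camera to world coordinates). Camera axes: x right, y down, z forward; pixel columns grow to the right and rows downward; lengths in m; the calibration is good to about 2 mm. The wrist camera is an equidistant fisheye: a pixel r from the principal point sees the ray r / f radians off the axis. A picture is of the moment at which its call begins: read the wrist's pose just before it. calibration takes no time and is no camera call; for the wrist camera it gives the pose at the moment of the call.
- close_job(): hands the job in; it is judged then, once.
The state is a dict: "t": time; "qpos": joint angles; "joint_velocities": joint speeds; "joint_torque": joint torques, N m; "position": TCP position; "tcp_rot": TCP orientation; "force": force on the tool from outside, world axes, zero at the start; "ft_torque": the same for the moment, N m; "grip_width": finger opening in m; "grasp_force": force on a finger pad.
Only numpy, scipy, OpenCV 4.12 (cv2) and the standard library are available. Lean on these libraries where they do the work, as an engineer would, in place of code of your own. Each camera call takes 0.05 s, during which the arm holds its last target. There are 200 camera calls.

### The job

Two short dust-extraction ducts lie on the bench, each with a loose worm-drive band clamp with a wing key round it. On the wider duct, slide the clamp along, its screw still loose, until the band sits round the middle of the slit end of the sleeve, over the barbed stub; then turn its wing key clockwise, not quite a quarter turn, until it is snug against its stop, and let go. Leave the clamp of the thinner duct as it is.

Things in the scene. Friction and masses are not known exactly. Their poses are not given: they have to be found in the camera images.
- wide_key (a point): black wing key, a bar 38 long, 10 thick, 28 mm high, on the upright screw of the clamp round the wide duct (54 mm diameter). Point: middle of the bar, 114 mm above the bench, on the screw axis, 40.5 mm from the duct axis. x runs along the bar, z up. Grip across the thickness. Below it an 11 mm shank. Moving it slides the clamp (2 N friction).
- wide_seat (a point): middle of the 44 mm slits in the wide sleeve, on the duct axis, 48 mm up. x: along the duct to the slit end and grey port (81 mm tall, face 37 mm on); z up. Duct and port are fixed. The clamp starts 60-90 mm to -x and stops 10 mm past this point; the 14 mm band is in the key's plane: centred when the key's x from here is 0. Above 85 mm there is only the key.
- wide_screw (a joint): turn of the wide duct's clamp screw, rad: 0 is loose, it grows as the key turns clockwise seen from above, and the stop (tight) is at 1.4. Starts between 0 and 0.2. Friction 0.05 N m; stays where left. At 0.7 the bar lies square across the duct.
- thin_key (a point): one end of the like bar (38 x 10 x 28 mm) of the wing key on the clamp round the thin duct (32 mm diameter), half-way up, 114 mm above the bench and 19 mm from its screw axis, which stands 29.5 mm from the duct axis. x runs along the bar, z up. This clamp is to be left alone, neither slid nor turned.

How it is judged (in metres and radians):
On the way:
1. the wide duct's clamp is slid so that its band lies within 15 mm of the middle of the slits, its screw still loose (below 0.6 rad) (x of wide_key in the frame of wide_seat between -0.015 and 0.015 m and value of joint wide_screw below 0.6 rad), for 0.2 s.
At the end, for the whole second after the job is handed in: The wide duct's clamp stands with its band within 15 mm of the middle of the slits, its screw turned to 1.12 rad or more (stop at 1.4) and at rest; the end of the thin duct's key is within 10 mm of where it began (x of wide_key in the frame of wide_seat between -0.015 and 0.015 m and value of joint wide_screw above 1.12 rad and velocity of joint wide_screw below 0.05 rad/s and not (distance of thin_key from where it was at the start of the episode above 0.01 m)); the robot touches nothing.
It fails at once if the thin duct's clamp is slid or turned so that the end of its key shifts more than 10 mm (distance of thin_key from where it was at the start of the episode above 0.01 m).
It also fails if it takes over 35 s, if anything falls off the work surface, if the arm or the gripper's body presses on something with over 40 N, if the wrist force passes 120 N, or if a joint passes its speed limit or range.

## Working session

There is one attempt and no reset: what is moved stays moved. The work goes in short steps, Python scripts to look and compute and a tool call to move; the robot and the scene stay as the last step left them, time stands still between calls to the robot, and variables do not carry over. Pictures are saved under pics/ and viewed, at most 10 in all, crops included, and the job is handed in when it is done.

Besides the shell and the picture viewer there is one more tool, called after "Emit:" as name(argument=value, ...), one argument or row to a line, values as JSON. jog_arm: Moves the arm, as the interface text tells. Its arguments: {"type":"object","properties":{"rows":{"type":"array","items":{"type":"array"}},"newtons":{"type":"number"}},"required":["rows"]}

```bash
mkdir -p pics
cat > h.py <<'E'
import numpy as np,cv2
from rig import *
def ray(name,uv,C=None):
    C=C or calibration(name);K=np.array(C["intrinsics"]);T=np.array(C["world_from_camera"])
    x=(uv[0]-K[0,2])/K[0,0];y=(uv[1]-K[1,2])/K[1,1]
    if name=="wrist":
        r=np.hypot(x,y);d=np.array([x/r*np.sin(r),y/r*np.sin(r),np.cos(r)]) if r>0 else np.array([0,0,1.])
    else: d=np.array([x,y,1.])
    return T[:3,3],T[:3,:3]@d
def onz(name,uv,z,C=None):
    o,d=ray(name,uv,C);return o+d*(z-o[2])/d[2]
E
python3 - <<'E'
from h import *
s=get_state();print(s["position"],s["tcp_rot"],hold_point_z)
for n in("scene","side"):
    cv2.imwrite(f"pics/{n}.png",cv2.resize(grab_frame(n)[:,:,::-1],(800,600)))
    print(n,np.round(calibration(n)["world_from_camera"],3).tolist())
E
```

```text
[ 0.22812271 -0.50012277  0.230692  ] [-1.79914878e+02 -1.83107586e-02  2.45117813e+01] -0.0187
scene [[-0.887, -0.206, 0.414, 0.106], [-0.462, 0.425, -0.778, 0.658], [-0.016, -0.881, -0.473, 0.538], [0.0, 0.0, 0.0, 1.0]]
side [[-0.976, -0.122, 0.178, 0.289], [-0.216, 0.518, -0.828, 0.807], [0.009, -0.846, -0.532, 0.653], [0.0, 0.0, 0.0, 1.0]]
```

View pics/scene.png

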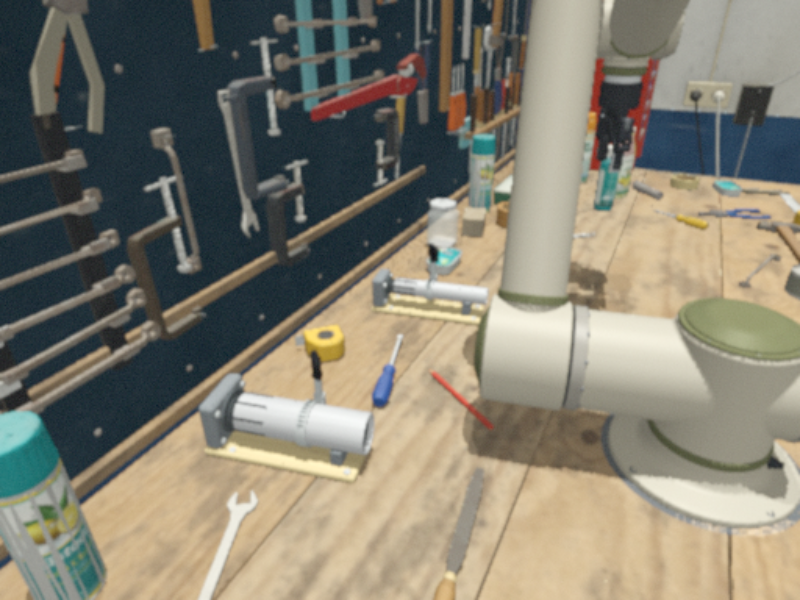

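View pics/side.png

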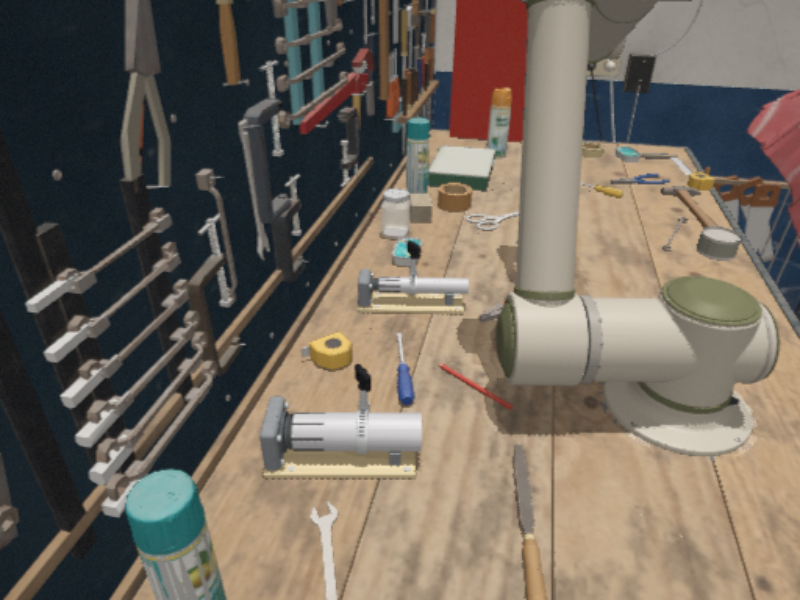

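The nearer, wider duct has its grey port on the left. Its black key is at about (316,363) in the scene view and (362,377) in the side view, both in 800-px pictures. The thin duct is farther back, with its key at (432,255) and (413,248). Next I'll triangulate the wide key.

Run:
```python
from h import *
out=[];R={}
for n,(cx,cy),(x0,y0,x1,y1) in(("scene",(202,232),(125,215,245,310)),("side",(232,241),(160,225,280,320))):
    im=grab_frame(n);c=im[y0:y1,x0:x1,::-1]
    out.append(cv2.resize(c,None,fx=400/120,fy=400/120,interpolation=cv2.INTER_CUBIC))
    m=((im.max(2)<50)).astype(np.uint8)
    w=np.zeros_like(m);w[cy-17:cy+17,cx-12:cx+12]=1;m*=w
    k,l,st,ce=cv2.connectedComponentsWithStats(m);i=1+np.argmax(st[1:,4]);print(n,st[i],ce[i]);R[n]=ray(n,ce[i])
    print("z114:",onz(n,ce[i],.114))
cv2.imwrite("pics/crop.png",np.hstack(out))
(o1,d1),(o2,d2)=R.values()
t=np.linalg.lstsq(np.c_[d1,-d2],o2-o1,rcond=None)[0];print(o1+d1*t[0],o2+d2*t[1])
```

```text
scene [201 232   4  10  30] [202.26666667 237.16666667]
z114: [0.4691369  0.19427955 0.114     ]
side [228 233   9  17 105] [231.81904762 241.91428571]
z114: [0.47628051 0.18689021 0.114     ]
[0.47820293 0.18268415 0.10340918] [0.47856969 0.17931393 0.10741302]
```

View pics/crop.png

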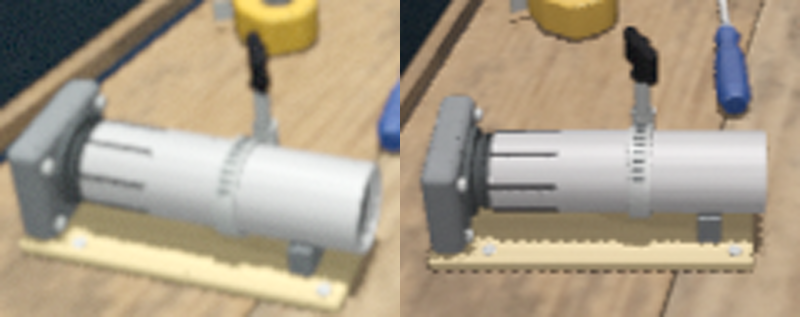

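The key is near (0.477, 0.184). The duct runs roughly along world x, with the port to the image left. I'll move near it for a close look with the wrist camera.

Emit:
jog_arm(
  rows=[
    [[2.25,-2.4,-0.2],0,8.5],
    [[2.25,-2.4,-0.2],0,8.5],
    [[2.25,-2.4,-0.2],0,8.5],
    [[2.25,-2.4,-0.2],0,8.5],
    [[2.25,-2.4,-0.2],0,8.5],
  ],
)

```text
t: 0.62
position: [0.2809, -0.343, 0.2412]
tcp_rot: [-180.0, -0.0, 24.5]
force: [-0.0, -0.2, 0.1]
grip_width: 0.0851
grasp_force: 0.0
```

Emit:
jog_arm(
  rows=[
    [[2.25,-2.4,-0.2],0,8.5],
    [[2.25,-2.4,-0.2],0,8.5],
    [[2.25,-2.4,-0.2],0,8.5],
    [[2.25,-2.4,-0.2],0,8.5],
    [[2.25,-2.4,-0.2],0,8.5],
  ],
)

```text
t: 1.03
position: [0.3334, -0.1871, 0.2514]
tcp_rot: [180.0, -0.0, 24.5]
force: [0.9, 0.2, -0.4]
grip_width: 0.085
grasp_force: 0.0
```

Emit:
jog_arm(
  rows=[
    [[2.25,-2.4,-0.2],0,8.5],
    [[2.25,-2.4,-0.2],0,8.5],
    [[2.25,-2.4,-0.2],0,8.5],
    [[2.25,-2.4,-0.2],0,8.5],
    [[2.25,-2.4,-0.2],0,8.5],
  ],
)

```text
t: 1.45
position: [0.386, -0.0312, 0.2615]
tcp_rot: [180.0, -0.0, 24.5]
force: [0.3, -0.5, -0.1]
grip_width: 0.0848
grasp_force: 0.0
```

Emit:
jog_arm(
  rows=[
    [[2.25,-2.4,0],-0.1,8.5],
    [[0,0,0],-0.12,8.5],
    [[0,0,0],-0.12,8.5],
    [[0,0,0],-0.12,8.5],
    [[0,0,0],-0.12,8.5],
  ],
)

```text
t: 1.87
position: [0.3963, -0.0013, 0.2612]
tcp_rot: [-180.0, 0.0, 58.1]
force: [-1.3, 0.4, -0.8]
grip_width: 0.0852
grasp_force: 0.0
```

Emit:
jog_arm(
  rows=[
    [[0,0,0],-0.12,8.5],
    [[0,0,0],-0.12,8.5],
    [[0,0,0],-0.12,8.5],
    [[0,0,0],-0.12,8.5],
    [[0,0,0],-0.12,8.5],
  ],
)

```text
t: 2.28
position: [0.3963, -0.0016, 0.2612]
tcp_rot: [-180.0, -0.0, 92.5]
force: [-0.6, 0.2, -0.8]
grip_width: 0.085
grasp_force: 0.0
```

Emit:
jog_arm(
  rows=[
    [[2.6,1.2,0],0,8.5],
    [[2.6,1.2,0],0,8.5],
    [[2.6,1.2,0],0,8.5],
    [[2.6,1.2,0],0,8.5],
    [[2.6,1.2,0],0,8.5],
  ],
)

```text
t: 2.7
position: [0.4518, 0.1319, 0.2613]
tcp_rot: [-180.0, 0.0, 92.1]
force: [-0.3, -0.8, 1.2]
grip_width: 0.0848
grasp_force: 0.0
```

Emit:
jog_arm(
  rows=[
    [[0,0,0],-0.12,8.5],
    [[0,0,0],-0.12,8.5],
    [[0,0,0],-0.12,8.5],
    [[0,0,0],-0.06,8.5],
    [[0,0,0],0,8.5],
  ],
)

```text
t: 3.12
position: [0.4515, 0.1305, 0.2612]
tcp_rot: [-180.0, -0.0, 116.3]
force: [-0.4, -0.2, -0.1]
grip_width: 0.0853
grasp_force: 0.0
```

Run:
```python
from h import *
s=get_state();print(s["position"],s["tcp_rot"])
C=calibration("wrist");print(np.round(C["world_from_camera"],3).tolist(),C["intrinsics"])
im=grab_frame("wrist");cv2.imwrite("pics/w1raw.png",im[:,:,::-1]);cv2.imwrite("pics/w1.png",cv2.resize(im[:,:,::-1],(800,600)))
np.savez("w1.npz",**{k:np.array(v) for k,v in C.items()})
```

```text
[0.45148755 0.13054544 0.26118529] [-1.79982268e+02 -8.89690335e-03  1.16316349e+02]
[[0.896, 0.426, 0.122, 0.42], [0.443, -0.862, -0.246, 0.193], [-0.0, 0.274, -0.962, 0.405], [0.0, 0.0, 0.0, 1.0]] [[297.31863964   0.         261.34021506]
 [  0.         297.31863964 194.13062489]
 [  0.           0.           1.        ]]
```

View pics/w1.png

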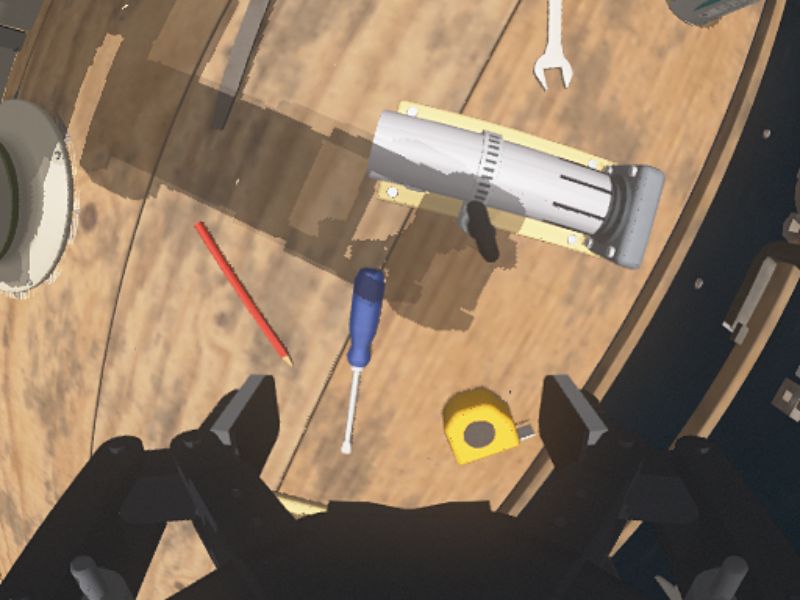

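The wrist view shows the wide duct running from (380,145) to its port at (635,215). The band is at (487,165) and the key bar runs from (476,207) to (490,255). I'll enlarge it to pick points.

Run:
```python
from h import *
im=cv2.imread("pics/w1raw.png");c=im[60:180,235:435]
cv2.imwrite("pics/w1c.png",cv2.resize(c,(800,480),interpolation=cv2.INTER_CUBIC))
C=dict(np.load("w1.npz"))
P=[onz("wrist",np.array(p)*.64,.006,C) for p in((392,192),(572,240),(412,112),(593,163))]
for a,b in((0,1),(2,3)):
    d=P[b]-P[a];print(P[a],P[b],np.hypot(*d[:2]),np.degrees(np.arctan2(d[1],d[0])))
m=(im.max(2)<60).astype(np.uint8);w=np.zeros_like(m);w[126:172,295:323]=1;m*=w
k,l,st,ce=cv2.connectedComponentsWithStats(m);i=1+np.argmax(st[1:,4]);print(st[i],ce[i])
q=np.argwhere(l==i)[:,::-1];X=np.array([onz("wrist",p,.128,C)[:2] for p in q])
print(X.mean(0),cv2.minAreaRect(X.astype(np.float32)*1000))
```

```text
[0.41452119 0.17342086 0.006     ] [0.57671012 0.20984395 0.006     ] 0.16622843106571997 12.657039733968377
[0.39915794 0.24284718 0.006     ] [0.56068489 0.28089892 0.006     ] 0.16594846138275984 13.25577791507152
[307 159   6   8  11] [309.09090909 162.27272727]
[0.48208754 0.17082723] ((482.55419921875, 170.80950927734375), (1.3555020093917847, 8.314095497131348), 72.59165954589844)
```

View pics/w1c.png

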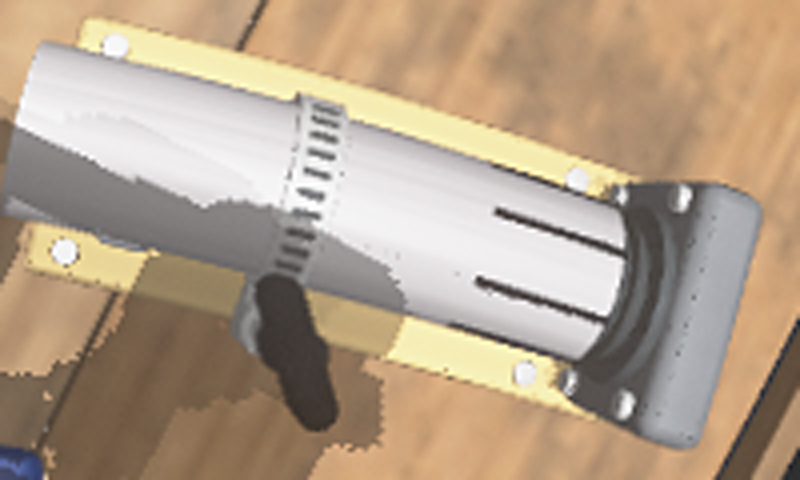

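```bash
cat > m.py <<'E'
from h import *
C=dict(np.load("w1.npz"))
f=lambda x,y,z:onz("wrist",(235+x/4-.4,60+y/4-.4),z,C)[:2]
th=np.radians(13);u=np.array([np.cos(th),np.sin(th)]);v=np.array([-u[1],u[0]])
c=np.array([.4878,.2268])
def p(n,w): w=w-c;print(n,np.round(w@u*1000,1),np.round(w@v*1000,1))
for n,a in dict(s1a=(497,212,.073),s1b=(625,252,.073),s2a=(478,282,.073),s2b=(603,320,.073),band=(320,150,.073),band2=(296,240,.073),porttop1=(700,185,.081),porttop2=(643,435,.081),ductL=(40,45,.055)).items(): p(n,f(*a))
a=f(275,285,.125);b=f(322,422,.125);d=b-a;k=f(298,350,.12);p("a",a);p("b",b);p("key",k);print(k,np.hypot(*d)*1000,np.degrees(np.arctan2(d[1],d[0])))
E
python3 m.py
```

```text
s1a 34.6 10.3
s1b 77.0 10.9
s2a 34.4 -10.9
s2b 75.8 -10.6
band -19.8 12.9
band2 -20.2 -13.5
porttop1 91.9 36.9
porttop2 95.7 -39.7
ductL -103.3 25.1
a -30.7 -25.7
b -11.1 -54.9
key -20.5 -39.8
[0.47681913 0.18342062] 35.13656838949751 -43.115763265927384
```

Everything checks out:
- **Duct:** its direction is 13°.
- **Key:** it sits 40 mm off the axis at (0.477, 0.183), with the bar at -43°, so the screw reads about 0.1 rad.
- **Seat:** it is 76 mm along the duct from the key.

Next I approach.

Emit:
jog_arm(
  rows=[
    [[1.78,2.3,0],0,8.5],
    [[1.78,2.3,0],0,8.5],
    [[0,0,0],-0.12,8.5],
    [[0,0,0],-0.12,8.5],
    [[0,0,0],-0.12,8.5],
  ],
)

```text
t: 3.58
position: [0.4772, 0.1831, 0.261]
tcp_rot: [-180.0, -0.0, 137.0]
force: [-0.4, -0.2, -0.2]
grip_width: 0.0852
grasp_force: 0.0
```

Emit:
jog_arm(
  rows=[
    [[0,0,3],0,6],
    [[0,0,3],0,6],
    [[0,0,2],0,6],
    [[0,0,1],0,6],
    [[0,0,0],0,6],
  ],
)

```text
t: 4.0
position: [0.4761, 0.1824, 0.1691]
tcp_rot: [-179.8, -0.2, 136.7]
force: [-0.2, -0.3, -0.7]
grip_width: 0.0598
grasp_force: 0.0
```

Run:
```python
from h import *
s=get_state();p,r=s["position"],s["tcp_rot"];print(p,r,s["grip_width"])
y=np.radians(r[2]);d=np.array([.4771,.1828])-p[:2]
print("tool x,y cm:",(d@[np.cos(y),np.sin(y)])*100,(d@[np.sin(y),-np.cos(y)])*100,"twist",np.radians(r[2]-136.9))
cv2.imwrite("pics/w2.png",cv2.resize(grab_frame("wrist")[:,:,::-1],(800,600)))
```

```text
[0.47607252 0.18244906 0.16910163] [-1.79788187e+02 -1.73426597e-01  1.36671809e+02] 0.05984772632712389
tool x,y cm: -0.050661664126037814 0.0960318620773021 twist -0.003982683146550181
```

View pics/w2.png

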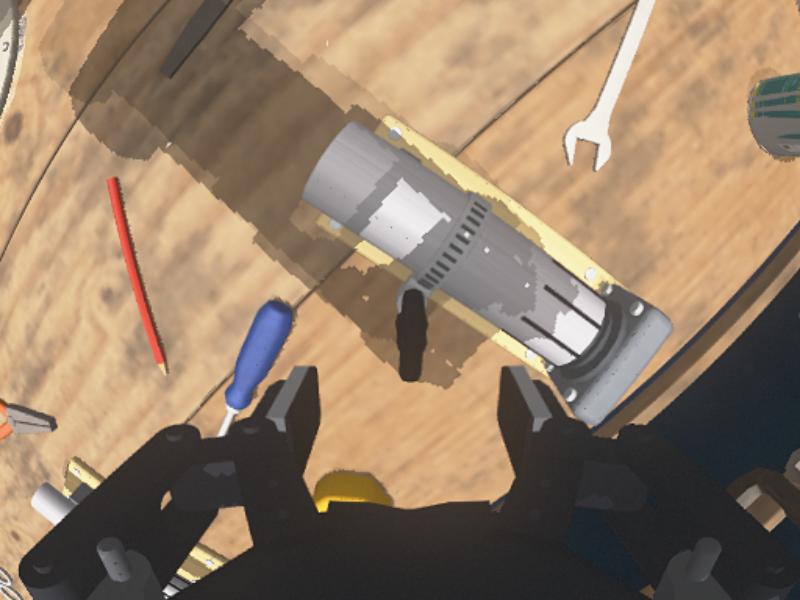

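The key bar at (411,335) is upright in the picture and centred between the fingers at 409. Now I descend and grip with 30 N.

Emit:
jog_arm(
  rows=[
    [[0,0,2.4],0,6],
    [[0,0,2.4],0,6],
    [[0,0,1.6],0,6],
    [[0,0,0.5],0,6],
    [[0,0,0],0,6],
  ],
)

```text
t: 4.47
position: [0.4772, 0.1827, 0.1024]
tcp_rot: [-180.0, -0.0, 136.8]
force: [-0.3, -0.4, -0.1]
grip_width: 0.0599
grasp_force: 0.0
```

Emit:
jog_arm(
  rows=[
    [[0,0,0],0,3.5],
    [[0,0,0],0,2],
    [[0,0,0],0,0.5],
    [[0,0,0],0,0.5],
    [[0,0,0],0,0.5],
  ],
  newtons=30,
)

```text
t: 4.88
position: [0.4775, 0.1826, 0.1031]
tcp_rot: [180.0, 0.1, 136.8]
force: [-1.2, -1.9, 6.1]
grip_width: 0.0096
grasp_force: 33.0
```

Emit:
jog_arm(
  rows=[
    [[0,0,0],0,0.5],
    [[0,0,0],0,0.5],
    [[0,0,0],0,0.5],
  ],
)

```text
t: 5.13
position: [0.4775, 0.1826, 0.1031]
tcp_rot: [180.0, 0.1, 136.8]
force: [-1.0, -1.8, 6.5]
grip_width: 0.0096
grasp_force: 33.2
```

Emit:
jog_arm(
  rows=[
    [[-0.42,0.63,0],0,0.5],
    [[-0.42,0.63,0],0,0.5],
    [[-0.42,0.63,0],0,0.5],
    [[-0.42,0.63,0],0,0.5],
    [[-0.42,0.63,0],0,0.5],
  ],
)

```text
t: 5.55
position: [0.5145, 0.191, 0.1031]
tcp_rot: [180.0, 0.1, 136.8]
force: [-2.2, -3.6, 7.7]
grip_width: 0.0092
grasp_force: 33.2
```

Emit:
jog_arm(
  rows=[
    [[-0.42,0.63,0],0,0.5],
    [[-0.42,0.63,0],0,0.5],
    [[-0.42,0.63,0],0,0.5],
    [[-0.42,0.63,0],0,0.5],
    [[-0.42,0.63,0],0,0.5],
  ],
)

```text
t: 5.97
position: [0.5514, 0.1995, 0.1032]
tcp_rot: [-180.0, 0.1, 136.8]
force: [-2.2, -4.6, 5.7]
grip_width: 0.0093
grasp_force: 33.2
```

Emit:
jog_arm(
  rows=[
    [[0,0,0],0,0.5],
    [[0,0,0],0,0.5],
    [[0,0,0],0,0.5],
    [[0,0,0],0,0.5],
  ],
)

```text
t: 6.3
position: [0.5518, 0.1996, 0.1032]
tcp_rot: [179.9, 0.1, 136.8]
force: [2.6, -3.0, 6.2]
grip_width: 0.0094
grasp_force: 33.0
```

Run:
```python
from h import *
s=get_state();print(s["position"],s["tcp_rot"],s["force"],s["ft_torque"])
d=s["position"][:2]-np.array([.4775,.1826]);print(np.hypot(*d),np.degrees(np.arctan2(d[1],d[0])))
cv2.imwrite("pics/w3.png",cv2.resize(grab_frame("wrist")[:,:,::-1],(800,600)))
```

```text
[0.55184474 0.19955862 0.10320952] [1.79898057e+02 1.33033586e-01 1.36793412e+02] [ 2.59062711 -2.9656516   6.22419701] [-0.39843248 -0.38504296 -0.011273  ]
0.07625441237945797 12.84975519726903
```

View pics/w3.png

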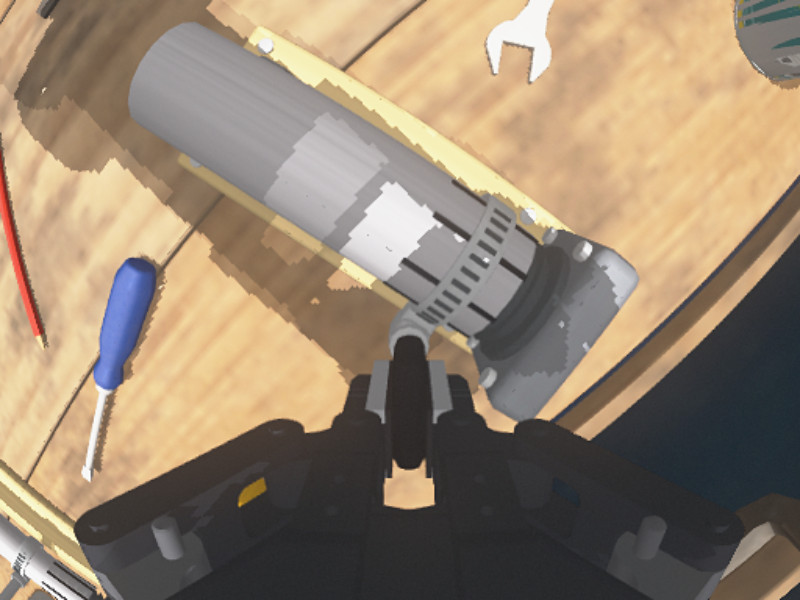

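The band sits mid-slit, and it has been there longer than 0.2 s while loose. Now I turn the key clockwise.

Emit:
jog_arm(
  rows=[
    [[0,0,0],0.1,0.5],
    [[0,0,0],0.1,0.5],
    [[0,0,0],0.1,0.5],
    [[0,0,0],0.1,0.5],
    [[0,0,0],0.1,0.5],
  ],
)

```text
t: 6.77
position: [0.5518, 0.1996, 0.1032]
tcp_rot: [179.9, 0.1, 107.9]
force: [2.3, -1.8, 5.4]
grip_width: 0.0097
grasp_force: 32.8
```

Emit:
jog_arm(
  rows=[
    [[0,0,0],0.1,0.5],
    [[0,0,0],0.1,0.5],
    [[0,0,0],0.1,0.5],
    [[0,0,0],0.1,0.5],
    [[0,0,0],0.1,0.5],
  ],
)

```text
t: 7.18
position: [0.5518, 0.1996, 0.1032]
tcp_rot: [179.8, -0.0, 79.2]
force: [2.5, -2.6, 6.1]
grip_width: 0.0096
grasp_force: 32.8
```

Emit:
jog_arm(
  rows=[
    [[0,0,0],0.08,0.5],
    [[0,0,0],0.08,0.5],
    [[0,0,0],0.07,0.5],
    [[0,0,0],0.05,0.5],
    [[0,0,0],0,0.5],
  ],
)

```text
t: 7.6
position: [0.5518, 0.1996, 0.1032]
tcp_rot: [179.8, -0.1, 63.3]
force: [2.0, -3.1, 5.3]
grip_width: 0.0093
grasp_force: 32.9
```

Run:
```python
from h import *
s=get_state();print(s["position"],s["tcp_rot"],s["force"],s["ft_torque"],s["grip_width"])
cv2.imwrite("pics/w4.png",cv2.resize(grab_frame("wrist")[:,:,::-1],(800,600)))
```

```text
[0.55176275 0.19961144 0.10320623] [ 1.79847639e+02 -6.07162233e-02  6.33064682e+01] [ 1.9808353  -3.06642581  5.26037081] [-0.4491296  -0.38850975 -0.06270317] 0.009336611825039183
```

View pics/w4.png

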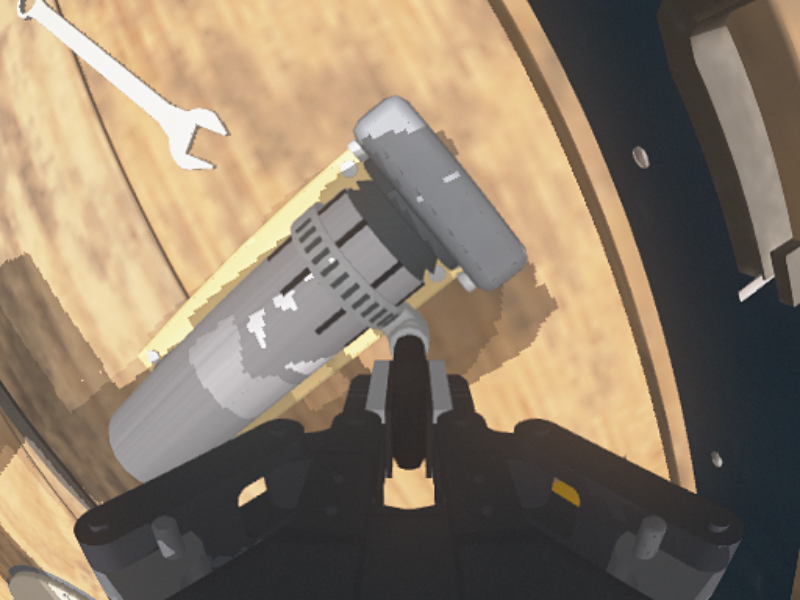

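The band is still centred and the key is turned to about 1.39 rad. The moment is only friction so far, so I'll nudge it to the stop.

Emit:
jog_arm(
  rows=[
    [[0,0,0],0.02,0.5],
    [[0,0,0],0.02,0.5],
    [[0,0,0],0.02,0.5],
    [[0,0,0],0,0.5],
  ],
)

```text
t: 7.98
position: [0.5516, 0.1996, 0.1032]
tcp_rot: [179.9, -0.0, 60.1]
force: [2.9, -2.9, 5.9]
grip_width: 0.0096
grasp_force: 39.3
```

```bash
python3 -c "
from h import *
s=get_state();print(s['tcp_rot'],s['ft_torque'])"
```

```text
[ 1.79851514e+02 -3.46108584e-02  6.00620449e+01] [-0.48974923 -0.27943981  0.75305583]
```

The moment rose to 0.75 N m, so the key is snug at the stop. I open the fingers and retreat upward.

Emit:
jog_arm(
  rows=[
    [[0,0,0],-0.02,2],
    [[0,0,0],0,4],
    [[0,0,0],0,6],
    [[0,0,0],0,6],
    [[0,0,0],0,6],
  ],
)

```text
t: 8.4
position: [0.5507, 0.2, 0.1021]
tcp_rot: [-180.0, 0.0, 61.2]
force: [-0.3, 0.2, 0.6]
grip_width: 0.0602
grasp_force: 0.0
```

Emit:
jog_arm(
  rows=[
    [[0,0,-1],0,6],
    [[0,0,-2.5],0,6],
    [[0,0,-3],0,6],
    [[0,0,-3],0,6],
    [[0,0,-2],0,6],
  ],
)

```text
t: 8.82
position: [0.5513, 0.2, 0.2211]
tcp_rot: [179.8, -0.1, 61.2]
force: [0.8, -0.4, -0.2]
grip_width: 0.0596
grasp_force: 0.0
```

Emit:
jog_arm(
  rows=[
    [[0,0,0],0,6],
    [[0,0,0],0,6],
    [[0,0,0],0,6],
  ],
)

```text
t: 9.07
position: [0.5504, 0.1998, 0.2168]
tcp_rot: [-179.9, 0.0, 61.2]
force: [0.9, 0.2, 0.0]
grip_width: 0.0599
grasp_force: 0.0
```

Run:
```python
from h import *
s=get_state();print(s["position"],s["tcp_rot"],s["force"],s["grip_width"])
cv2.imwrite("pics/w5.png",cv2.resize(grab_frame("wrist")[:,:,::-1],(800,600)))
```

```text
[0.5504256  0.19984153 0.21676611] [-1.79938634e+02  4.42938474e-02  6.11805198e+01] [0.91525583 0.23893693 0.03576003] 0.059903541784221116
```

View pics/w5.png

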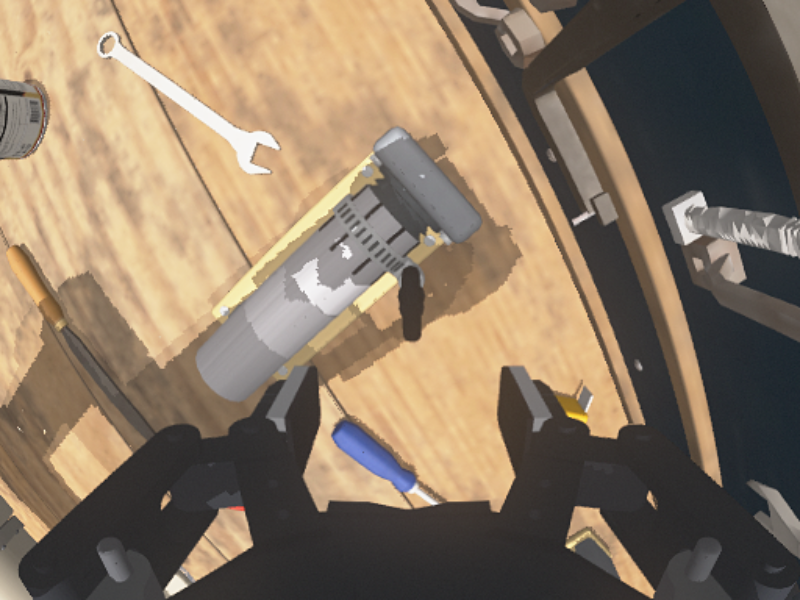

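The key at (411,303) still lies along the tool at the tight angle. The band at (370,240) is mid-slit, and the gripper is clear.

```bash
python3 -c "
from rig import *
print(close_job())"
```

```text
the job is handed in; nothing more can be done
None
```

I slid the wide duct's clamp to mid-slit with its screw loose, turned the key clockwise to its stop and let go, and the arm never went near the thin duct's clamp; I handed the job in at about 9 s, and it returned no verdict.

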